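# Load the fluorescence bench and start the run

### The job

Change the fluorescence bench over and start it: lift last time's blue ring off the detector post and lay it flat in the white tray, then thread the black, the orange and the aluminium ring, in that order, fully down on the post. Stand every reference cell that is out on the bench fully home in a holder pocket of its own, clear faces looking along the light path, and once everything is in place press the green run button, without knocking over or pushing about the other things on the bench.

Things in the scene. Friction and masses are not known exactly. Their poses are not given: they have to be found in the camera images.
- holder: fixed holder, origin centre of underside: black block 76 (x) x 220 (y) x 42 mm high, three square pockets in a row along its y, 70 mm apart, between a white lamp bar (x 38 to 72 mm) and a blue detector bar (x -38 to -68 mm), both 76 mm high, 220 long. Each pocket's light path runs along the holder's x axis, bar to bar, marked by round ports in the bars and yellow lines across their tops
- pocket0 (a point): pocket 0 of the holder (y = -70 mm in its frame): centre of the pocket's floor, 10 mm above the bench; the pocket is 53 mm square with a 3 mm chamfered mouth and 32 mm deep (mouth 42 mm above the bench)
- pocket1 (a point): pocket 1 of the holder (y = 0 mm in its frame): centre of the pocket's floor, 10 mm above the bench; the pocket is 53 mm square with a 3 mm chamfered mouth and 32 mm deep (mouth 42 mm above the bench)
- pocket2 (a point): pocket 2 of the holder (y = 70 mm in its frame): centre of the pocket's floor, 10 mm above the bench; the pocket is 53 mm square with a 3 mm chamfered mouth and 32 mm deep (mouth 42 mm above the bench)
- post: fixed detector post: a round dark foot of diameter 90 mm and 12 mm high with a steel post of diameter 24 mm standing on its middle; the post is straight to 62 mm and tapers to 12 mm diameter at its top, 72 mm above the bench. Origin: centre of the underside
- post_seat (a point): the point on the post's axis at the top of its foot, 12 mm above the bench, where the lowest ring's underside rests
- cell_a: reference cell, amber core, orange grip bar; may be absent. Body 50 x 50 x 80 mm high, white stopper plate 50 x 50 mm to 88 mm height, on it a bar 40 mm long (x), 14 wide (y), top at 114 mm. Origin: centre of underside, z up. CLEAR faces look to its +x and -x (the bar runs from clear face to clear face), the +y, -y faces are frosted white. Same after half a turn. 0.25 kg
- cell_b: reference cell, green core, green grip bar; may be absent. Body 50 x 50 x 80 mm high, white stopper plate 50 x 50 mm to 88 mm height, on it a bar 40 mm long (x), 14 wide (y), top at 114 mm. Origin: centre of underside, z up. CLEAR faces look to its +x and -x (the bar runs from clear face to clear face), the +y, -y faces are frosted white. Same after half a turn. 0.25 kg
- cell_c: reference cell, colourless core, grey grip bar; may be absent. Body 50 x 50 x 80 mm high, white stopper plate 50 x 50 mm to 88 mm height, on it a bar 40 mm long (x), 14 wide (y), top at 114 mm. Origin: centre of underside, z up. CLEAR faces look to its +x and -x (the bar runs from clear face to clear face), the +y, -y faces are frosted white. Same after half a turn. 0.25 kg
- ring_black: black spacer ring, outer diameter 60 mm, hole 28 mm, 18 mm high, lying flat. Origin: centre of the underside, z up. 80 g (varies). Goes on the post first (lowest)
- ring_orange: orange filter ring, outer diameter 60 mm, hole 28 mm, 18 mm high, lying flat. Origin: centre of the underside, z up. 80 g (varies). Goes on second
- ring_alu: bare aluminium clamp ring, outer diameter 60 mm, hole 28 mm, 18 mm high, lying flat. Origin: centre of the underside, z up. 80 g (varies). Goes on third (top)
- ring_blue: blue filter ring of the last run, threaded on the post and resting on its foot at the start; outer diameter 60 mm, hole 28 mm, 18 mm high. Origin: centre of the underside, z up. 80 g. Goes into the white tray
- run (a joint): travel of the green run button, pressed straight down: 0 up, 0.006 m fully down, about 5 N; springs back
- run_top (a point): centre of the top of the green run button (diameter 32 mm), on a white box 75 x 85 x 45 mm fixed to the bench
- wash_bottle: white bottle with red cap, diameter 70, 160 mm tall; bystander. Origin: centre of the underside
- tip_box: green box 120 x 80 x 50 mm; bystander. Origin: centre of the underside
- driver: screwdriver lying on the bench, 180 mm long; bystander
- sample_case: small white case 100 x 60 x 35 mm; bystander. Origin: centre of the underside
- tray: shallow white parts tray fixed to the bench, 130 x 130 mm outside, walls and floor 4 mm thick, rim 14 mm above the bench. Origin: centre of the underside

How it is judged:
On the way, in this order (a step that is already met when the one before it is completed fails the run):
1. every cell present is home in a pocket with its clear faces on the light path, and the black, orange and aluminium rings are home on the post in that order, and the blue ring lies in the tray (((horizontal distance between cell_a and pocket0 below 0.005 m and distance between cell_a and pocket0 below 0.007 m) or (horizontal distance between cell_a and pocket1 below 0.005 m and distance between cell_a and pocket1 below 0.007 m) or (horizontal distance between cell_a and pocket2 below 0.005 m and distance between cell_a and pocket2 below 0.007 m)) and angle between the x axis of each of cell_a, cell_b, cell_c and the x axis of holder, either way round below 0.12 rad and angle between each of cell_a, cell_b, cell_c's own z axis and vertical below 0.08 rad and linear speed of each of cell_a, cell_b, cell_c, ring_black, ring_orange, ring_alu, ring_blue below 0.03 m/s and ((horizontal distance between cell_b and pocket0 below 0.005 m and distance between cell_b and pocket0 below 0.007 m) or (horizontal distance between cell_b and pocket1 below 0.005 m and distance between cell_b and pocket1 below 0.007 m) or (horizontal distance between cell_b and pocket2 below 0.005 m and distance between cell_b and pocket2 below 0.007 m)) and ((horizontal distance between cell_c and pocket0 below 0.005 m and distance between cell_c and pocket0 below 0.007 m) or (horizontal distance between cell_c and pocket1 below 0.005 m and distance between cell_c and pocket1 below 0.007 m) or (horizontal distance between cell_c and pocket2 below 0.005 m and distance between cell_c and pocket2 below 0.007 m)) and horizontal distance between each of ring_black, ring_orange, ring_alu and post_seat below 0.006 m and z of ring_black in the frame of post_seat between -0.005 and 0.005 m and angle between each of ring_black, ring_orange, ring_alu, ring_blue's own z axis and vertical below 0.1 rad and z of ring_orange in the frame of post_seat between 0.013 and 0.023 m and z of ring_alu in the frame of post_seat between 0.031 and 0.041 m and horizontal distance between ring_blue and tray below 0.045 m and z of ring_blue in the frame of tray below 0.012 m), for 0.2 s.
2. then the run button is pressed down (4 mm or more) (value of joint run above 0.004 m), for 0.05 s.
At the end, for the whole second after the job is handed in: Cells home in pockets (5 mm sideways, 7 mm in all, upright to 0.08 rad), x axes within 0.12 rad of the holder's; black, orange, aluminium rings on the post: 6 mm off axis, flat to 0.1 rad, 5 mm of heights 0, 18, 36 mm over the seat; blue ring flat in the tray; at rest, button up (2 mm) (all of step 1 and value of joint run below 0.002 m); the robot touches nothing.
It fails at once if a bystander (bottle, green box, screwdriver, white case) is pushed more than 60 mm or tipped over (distance of any of wash_bottle, tip_box, driver, sample_case from where it was at the start of the episode above 0.06 m or angle between any of wash_bottle, tip_box, sample_case's own z axis and vertical above 0.6 rad).
Of cell_a, cell_b, cell_c only 2 to 3 are there at a start; the rules pass over those that are not, and their reading is None.
At some moment in a run one of ring_black, ring_orange, ring_alu may be knocked a few centimetres aside while the robot is not near it.
It also fails if it takes over 210 s, if anything falls off the work surface, if the arm or the gripper's body presses on something with over 40 N, if the wrist force passes 120 N, or if a joint passes its speed limit or range.

### The arm

A 6-joint arm with a two-finger parallel gripper is mounted at the origin on the work surface. World frame = base frame: x ahead of the robot, y to its left, z up, the work surface at z = 0. Lengths are in m, angles in rad, forces in N, time in s.
With the tool pointing down it reaches from about 0.325 to 1 m from the base axis. Payload 5.1 kg.
Tool frame: the origin (TCP) lies on the centre line of the jaws, within the pads' length; the fingertips stand manip.tcp_to_tips ahead of it and the grasp point (between the pads) lies 5 mm behind it (manip.tcp_to_tips is the distance from the TCP to the fingertips, in m); z points along the fingers, y is the line along which they close (so a half turn about z gives the same grasp; the last joint's range is limited). The gripper opens to 85 mm and grips with 20 to 120 N. Pads are 22 mm wide; open, the fingers measure 114 mm over their backs; the gripper's body (76 mm by 85 mm) begins 54 mm behind the grasp point. The pads swing forward as they close: fully open they stand 13 mm farther back than shut.
Start: joints at [1.204, 0.124, 1.65, -0, 1.367, -0.083], TCP at [0.182, 0.624, 0.245] pointing down, gripper open.
Joint ranges: [-2.61, 2.61], [-1.02, 2.33], [0.03, 2.71], [-1.35, 4.49], [0.32, 2.68], [-2.91, 2.91]. Speed limits (rad/s): [2.57, 2.57, 3.14, 3.14, 3.14, 3.14].

### API

Orientations are given as a unit quaternion [x, y, z, w].
In Python, from cell import manip gives the robot as it stands.
- The arm moves only by the shell command python3 inch.py 'ROWS' [OPENING]. ROWS is rows parted by semicolons, their numbers by spaces, 1 to 10 of them, each of 4 numbers: dx, dy, dz in m, then a turn about the tool's z in rad; each row is the pose to reach, as a shift and turn from the pose commanded when the command began, along the tool's axes at that moment; what a row does not reach only later rows make up. A row lasts 1/10 s, in which the tool goes at most 0.05 m and 0.15 rad, less where a joint would pass 70% of its speed; a pose out of reach is approached as far as the arm can. OPENING is the finger opening in m, set as the command begins (- or left out keeps the last). The fingers move at their own pace and stop on an object; the grip force is fixed at half the most. Time passes only in rows, so rows that do not move let the fingers close. It prints the time, the measured TCP pose, the force, the opening and the grip force at its end.
- manip.observe(): the state, without advancing time (a new reading comes with each control period).
- manip.capture(name): name is "side" or "top" or "wrist"; returns a dict with "img" (400x640x3 uint8, blue, green, red), "K" (3x3 intrinsics, pixels), "dist_coeffs" ([k1, k2, p1, p2, k3] as OpenCV has them; the pictures are not rectified), "extrinsics" (4x4, takes a point from camera to world coordinates). Camera axes: x right, y down, z forward; pixel columns grow to the right and rows downward; lengths in m; the calibration is good to about 2 mm. A picture is of the moment at which its call begins. There is no depth.
- manip.finish_job(): hands the job in; it is judged then, once.
The state is a dict: "t": time; "q": joint angles; "qd": joint speeds; "effort": joint torques, N m; "position": TCP position; "tool_rot": TCP orientation; "wrist_force": force on the tool from outside, world axes, zero at the start; "wrist_torque": the same for the moment, N m; "gripper_width": finger opening in m; "grasp_force": force on a finger pad.
Only numpy, scipy, OpenCV 4.12 (cv2) and the standard library are available. Lean on these libraries where they do the work, as an engineer would, in place of code of your own. Each camera call takes 0.05 s, during which the arm holds its last target. There are 200 camera calls.

## Working session

There is one attempt and no reset: what is moved stays moved. The work goes in short steps, Python scripts to look and compute and a shell command to move; the robot and the scene stay as the last step left them, time stands still between calls to the robot, and variables do not carry over. Pictures are saved under pics/ and viewed, at most 17 in all, crops included, and the job is handed in when it is done.

```bash
ls; mkdir -p pics
python3 - <<'E'
from cell import manip
import cv2,numpy as np
print(manip.tcp_to_tips, manip.observe())
for n in ("top","side","wrist"):
    c=manip.capture(n); cv2.imwrite(f"pics/{n}0.png",c["img"]); np.savez(f"{n}0.npz",**{k:np.array(v) for k,v in c.items()})
    print(n,np.round(c["K"],1).tolist(),c["dist_coeffs"],np.round(c["extrinsics"],3).tolist())
E
```

```text
cell.py
inch.py
pics
0.014 {'t': 0.0, 'q': array([ 1.20437910e+00,  1.24503846e-01,  1.65169909e+00,  2.05263776e-05,
        1.36749545e+00, -8.26026349e-02]), 'qd': array([ 0.00061866, -0.00217753, -0.00020433, -0.00058191,  0.00272225,
       -0.00129104]), 'effort': array([ 1.15577212e-03, -4.23608136e+01, -3.65456808e+01, -2.18205912e-05,
        7.02175908e-03, -8.89855187e-06]), 'position': array([0.18182482, 0.62343552, 0.24403898]), 'tool_rot': array([ 1.41433478e-01,  9.89947202e-01, -1.02420513e-03, -2.44195503e-04]), 'wrist_force': array([-0.3792234 ,  0.0159043 , -0.79533553]), 'wrist_torque': array([-0.0166527 , -0.02160411,  0.07158513]), 'grasp_force': 0.0, 'gripper_width': 0.08538276752088157}
top [[499.9, 0.0, 324.2], [0.0, 499.9, 202.8], [0.0, 0.0, 1.0]] [-0.00904638  0.          0.          0.          0.        ] [[0.002, -0.996, 0.089, 0.448], [-1.0, -0.001, 0.014, 0.02], [-0.014, -0.089, -0.996, 1.459], [0.0, 0.0, 0.0, 1.0]]
side [[460.9, 0.0, 321.7], [0.0, 460.9, 203.6], [0.0, 0.0, 1.0]] [-0.13252265  0.          0.          0.          0.        ] [[0.994, -0.057, 0.09, 0.436], [-0.106, -0.518, 0.849, -1.181], [-0.002, -0.854, -0.521, 0.841], [0.0, 0.0, 0.0, 1.0]]
wrist [[351.1, 0.0, 317.8], [0.0, 351.1, 201.1], [0.0, 0.0, 1.0]] [0.00015513 0.         0.         0.         0.        ] [[0.28, 0.922, 0.269, 0.114], [0.96, -0.268, -0.08, 0.644], [-0.002, 0.281, -0.96, 0.373], [0.0, 0.0, 0.0, 1.0]]
```
View pics/top0.png

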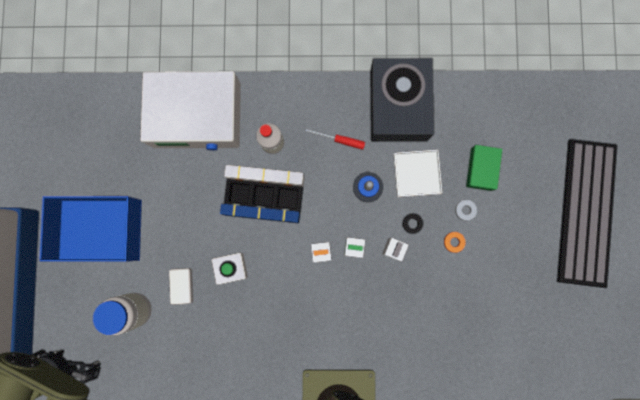

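View pics/side0.png

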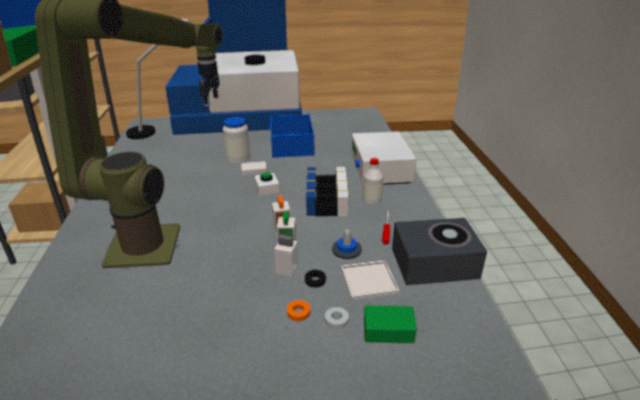

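Top view: holder about (262,193), post (369,186), tray (417,173), black ring (413,223), alu (467,210), orange (455,242), cells amber (321,252), green (355,247), grey (397,249), and button (228,269). All three cells are present. I'll enlarge the top view for precise pixels.

Run:
```python
import cv2
im=cv2.imread("pics/top0.png")
cv2.imwrite("pics/cA.png",cv2.resize(im[160:290,210:370],None,fx=5,fy=5,interpolation=cv2.INTER_CUBIC)[:600])
cv2.imwrite("pics/cB.png",cv2.resize(im[145:265,340:500],None,fx=5,fy=5,interpolation=cv2.INTER_CUBIC))
```

View pics/cA.png

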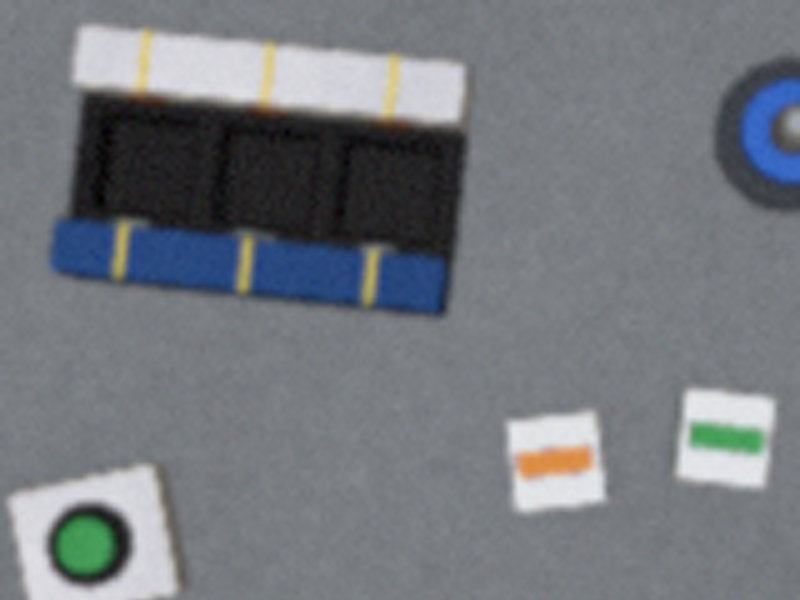

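View pics/cB.png

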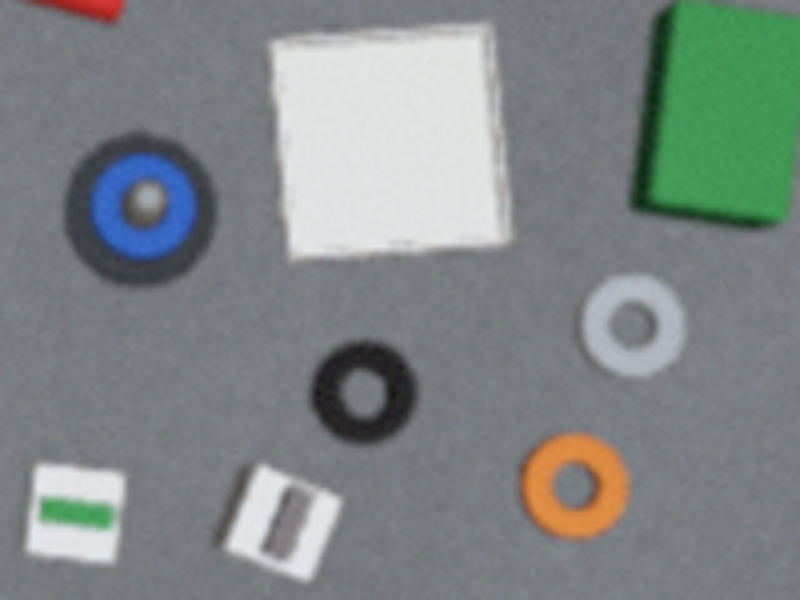

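Crop A (5x, offset 210,160): yellow line centres are (145,62), (268,75), (393,87) on the white bar and (122,250), (245,264), (371,276) on the blue one. The amber bar is at (555,462), with both amber and green bars running about image-horizontal, and the button is at (86,544). Crop B (offset 340,145): grey bar (289,523), green bar (78,513), post tip (149,195), foot (141,209), and tray corners (271,41), (491,26), (511,241), (291,259). Rings are black (364,392), alu (634,326) and orange (575,486).

```bash
cat > h.py <<'E'
import numpy as np, cv2
from cell import manip
def px2w(c,uv,z):
    p=cv2.undistortPoints(np.array(uv,float).reshape(-1,1,2),c["K"],c["dist_coeffs"]).reshape(-1,2)
    E=np.array(c["extrinsics"]); d=np.c_[p,np.ones(len(p))]@E[:3,:3].T
    return (E[:3,3]+d*((z-E[2,3])/d[:,2])[:,None])[:,:2]
def w2px(c,P):
    M=np.linalg.inv(c["extrinsics"])
    return cv2.projectPoints(np.array(P,float).reshape(-1,1,3),cv2.Rodrigues(M[:3,:3])[0],M[:3,3],np.array(c["K"]),np.array(c["dist_coeffs"]))[0].reshape(-1,2)
def go(x,y,z,th):
    "shift in tool axes from here to TCP x,y,z with the closing line at angle th (world), nearest half turn"
    o=manip.observe(); a,b,cc,d=o["tool_rot"]
    tx=np.array([1-2*(b*b+cc*cc),2*(a*b+cc*d)]); ty=np.array([2*(a*b-cc*d),1-2*(a*a+cc*cc)])
    D=np.array([x,y])-o["position"][:2]; cur=np.arctan2(ty[1],ty[0])
    # tool z down: positive turn about tool z lowers the world angle
    t=(cur-th+np.pi/2)%np.pi-np.pi/2
    print("rows: %.4f %.4f %.4f turn %.3f (alt %.3f) | q6 %.2f cur %.3f"%(D@tx,D@ty,o["position"][2]-z,t,t-np.sign(t)*np.pi,o["q"][5],cur))
E
python3 - <<'E'
from h import *
c=dict(np.load("top0.npz"))
A=lambda l:(np.array(l,float)+.5)/5-.5+[210,160]
B=lambda l:(np.array(l,float)+.5)/5-.5+[340,145]
w=px2w(c,A([(145,62),(268,75),(393,87)]),.076); b=px2w(c,A([(122,250),(245,264),(371,276)]),.076)
print("white",w.round(4).tolist(),"blue",b.round(4).tolist())
L=np.r_[[(55,y) for y in(70,0,-70)],[(-53,y) for y in(70,0,-70)]]/1000.
W=np.r_[w,b]; lc=L-L.mean(0); wc=W-W.mean(0)
th=np.arctan2((lc[:,0]*wc[:,1]-lc[:,1]*wc[:,0]).sum(),(lc*wc).sum()); R=np.array([[np.cos(th),-np.sin(th)],[np.sin(th),np.cos(th)]])
t=W.mean(0)-R@L.mean(0); print("holder",t.round(4),"th",th.round(3),"res mm",((L@R.T+t-W)*1000).round(1).tolist())
for y in(-.07,0,.07): print("pocket",(t+R@[0,y]).round(4))
print("post top",px2w(c,B([(149,195)]),.072),"foot",px2w(c,B([(141,209)]),.012))
print("tray",px2w(c,B([(271,41),(491,26),(511,241),(291,259)]),.014).mean(0)); print("run",px2w(c,A([(86,544)]),.05))
hsv=cv2.cvtColor(c["img"],cv2.COLOR_BGR2HSV)
def blob(n,lo,hi,roi,z):
    m=np.zeros(hsv.shape[:2],np.uint8); x0,y0,x1,y1=roi
    m[y0:y1,x0:x1]=cv2.inRange(hsv,lo,hi)[y0:y1,x0:x1]
    pts=cv2.findNonZero(m); M=cv2.moments(m,True); u=[M["m10"]/M["m00"],M["m01"]/M["m00"]]
    ang=.5*np.arctan2(2*M["mu11"],M["mu20"]-M["mu02"]); q=px2w(c,[u,[u[0]+9*np.cos(ang),u[1]+9*np.sin(ang)]],z); d=q[1]-q[0]
    print(n,len(pts),np.round(u,1),"world",q[0].round(4),"axis",np.arctan2(d[1],d[0]).round(3))
blob("orange",(5,120,80),(20,255,255),(440,225,475,260),.018)
blob("blue",(105,120,60),(125,255,255),(350,165,390,205),.03)
blob("black",(0,0,0),(180,255,60),(397,207,430,240),.018)
blob("amberbar",(5,90,80),(20,255,255),(305,235,337,270),.114)
blob("greenbar",(45,90,60),(80,255,255),(340,230,372,262),.114)
blob("greybar",(0,0,60),(180,255,150),(391,241,405,258),.114)
print("man: black,alu,orange,greybar",px2w(c,B([(364,392),(634,326),(575,486)]),.018).round(4).tolist(),px2w(c,B([(289,523)]),.114), "ambergreen",px2w(c,A([(555,462),(727,437)]),.114))
E
```

```text
white [[0.6579, 0.2795], [0.6506, 0.2103], [0.6438, 0.1402]] blue [[0.5523, 0.2905], [0.5446, 0.2218], [0.5379, 0.1516]]
holder [0.5969 0.2158] th -0.104 res mm [[0.9, 0.2], [1.0, -0.3], [0.5, 0.2], [-0.9, 0.4], [-0.4, -0.5], [-1.1, 0.1]]
pocket [0.5896 0.1461]
pocket [0.5969 0.2158]
pocket [0.6041 0.2854]
post top [[ 0.62572263 -0.08660046]] foot [[ 0.62519259 -0.08649541]]
tray [ 0.66467254 -0.23202837]
run [[0.3887399  0.31294704]]
orange 277 [454.1 241.8] world [ 0.4646 -0.3323] axis -1.632
blue 293 [368. 186.] world [ 0.6241 -0.0858] axis -2.006
black 220 [412.3 222.9] world [ 0.5187 -0.2134] axis -1.542
amberbar 62 [320.5 252. ] world [0.4357 0.0486] axis -1.473
greenbar 49 [354.9 247.1] world [ 0.4488 -0.0436] axis -1.702
greybar 81 [397.3 248.9] world [ 0.4443 -0.1568] axis -0.402
man: black,alu,orange,greybar [[0.5184, -0.2137], [0.5566, -0.3696], [0.4646, -0.3337]] [[ 0.44355375 -0.15712993]] ambergreen [[ 0.43571626  0.0483522 ]
 [ 0.44922767 -0.04379183]]
```

```bash
python3 -c "
from h import *
go(.6255,-.0866,.22,1.287)"
```

```text
rows: -0.6247 -0.5576 0.0243 turn 0.000 (alt -3.142) | q6 -0.08 cur 1.287
```

```bash
python3 inch.py '-.035 -.03 0 0;-.07 -.06 .0 0;-.11 -.1 .0 0;-.145 -.13 0 0;-.185 -.165 0 0;-.22 -.2 0 0;-.26 -.23 0 0;-.295 -.265 0 0;-.33 -.295 0 0;-.37 -.33 0 0'; python3 -c "
from h import *
go(.6255,-.0866,.22,1.287)"
```

```text
t: 1.15
position: [0.4432, 0.205, 0.2453]
tool_rot: [0.141, 0.99, 0.0, 0.0]
wrist_force: [0.7, 0.8, 0.1]
gripper_width: 0.0856
grasp_force: 0.0
rows: -0.2566 -0.2289 0.0253 turn 0.000 (alt -3.141) | q6 -0.96 cur 1.287
```

```bash
python3 inch.py '-.035 -.03 0 0;-.07 -.06 0 0;-.11 -.1 0 0;-.145 -.13 0.01 0;-.185 -.165 0.02 0;-.22 -.2 .025 0;-.25 -.225 .025 0;-.255 -.228 .025 0;-.255 -.228 .025 0'
python3 - <<'E'
from h import *
go(.6255,-.0866,.22,1.287)
c=manip.capture("wrist"); cv2.imwrite("pics/w1.png",c["img"]); np.savez("w1.npz",**c)
print(w2px(c,[[.6255,-.0866,.072],[.6255,-.0866,.03],[.6647,-.232,.004],[.5969,.2158,.042],[.5896,.1461,.042]]).round(0).tolist())
E
```

```text
t: 2.05
position: [0.6238, -0.0844, 0.2195]
tool_rot: [0.142, 0.99, 0.0, -0.001]
wrist_force: [0.0, 0.1, -0.9]
gripper_width: 0.0851
grasp_force: 0.0
rows: -0.0023 -0.0016 -0.0005 turn -0.002 (alt 3.139) | q6 -1.50 cur 1.285
[[315.0, 192.0], [315.0, 181.0], [194.0, 248.0], [665.0, 47.0], [576.0, 64.0]]
```

View pics/w1.png

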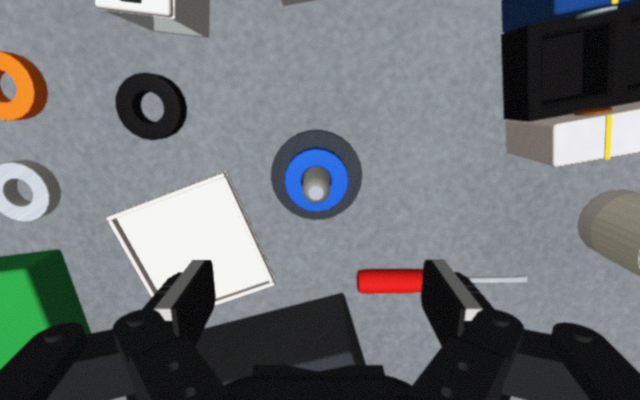

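The wrist view shows the post tip at (315,189), the blue ring centred at (316,180), the foot centre at about (317,174), black at (151,105) and the tray on the lower left.

Run:
```python
from h import *
c=dict(np.load("w1.npz"))
print("top",px2w(c,[(315.5,189)],.072),"ring",px2w(c,[(316,180)],.03),"foot",px2w(c,[(317,174)],.012))
hsv=cv2.cvtColor(c["img"],cv2.COLOR_BGR2HSV)
m=cv2.inRange(hsv,(100,120,60),(125,255,255)); m[:,400:]=0
cs=max(cv2.findContours(m,cv2.RETR_EXTERNAL,cv2.CHAIN_APPROX_NONE)[0],key=cv2.contourArea); e=cv2.fitEllipse(cs); print(e[0],px2w(c,[e[0]],.03))
print("black",px2w(c,[(151,105)],.018))
go(.6255,-.0866,.032,1.287)
```

```text
top [[ 0.62304536 -0.08525635]] ring [[ 0.62507979 -0.08562805]] foot [[ 0.62350459 -0.08422907]]
(315.9505920410156, 179.19357299804688) [[ 0.62433317 -0.0854553 ]]
black [[ 0.51872849 -0.21028112]]
rows: -0.0031 -0.0026 0.1877 turn -0.001 (alt 3.141) | q6 -1.50 cur 1.286
```

```bash
python3 inch.py '-.002 -.002 .05 0;-.002 -.002 .1 0;-.002 -.002 .14 0;-.002 -.002 .17 0;-.002 -.002 .185 0;-.002 -.002 .191 0;-.002 -.002 .191 0' && python3 inch.py '0 0 0 0;0 0 0 0;0 0 0 0;0 0 0 0;0 0 0 0;0 0 0 0' 0
```

```text
t: 2.8
position: [0.6252, -0.0852, 0.0299]
tool_rot: [0.141, 0.99, 0.0, 0.0]
wrist_force: [-0.0, -0.3, 0.8]
gripper_width: 0.0852
grasp_force: 0.0
t: 3.4
position: [0.6271, -0.0862, 0.0328]
tool_rot: [0.142, 0.99, -0.0, 0.002]
wrist_force: [-1.6, 1.2, 6.2]
gripper_width: 0.0572
grasp_force: 62.2
```

```bash
python3 inch.py '0 0 -.005 0;0 0 -.015 0;0 0 -.03 0;0 0 -.05 0;0 0 -.08 0;0 0 -.11 0;0 0 -.14 0;0 0 -.14 0'
python3 - <<'E'
from h import *
c=manip.capture("wrist"); cv2.imwrite("pics/w2.png",c["img"]); np.savez("w2.npz",**c); go(.6647,-.232,.1,1.287)
p=manip.observe()["position"];print(w2px(c,[p,p-[0,0,.01]]))
E
```

```text
t: 4.2
position: [0.6283, -0.0866, 0.1769]
tool_rot: [0.141, 0.99, -0.0, 0.006]
wrist_force: [1.4, -0.3, -1.0]
gripper_width: 0.0569
grasp_force: 64.4
rows: -0.0771 -0.1293 0.0738 turn -0.000 (alt 3.142) | q6 -1.51 cur 1.287
[[315.79013856 272.33298052]
 [315.89116653 261.34945214]]
```

View pics/w2.png

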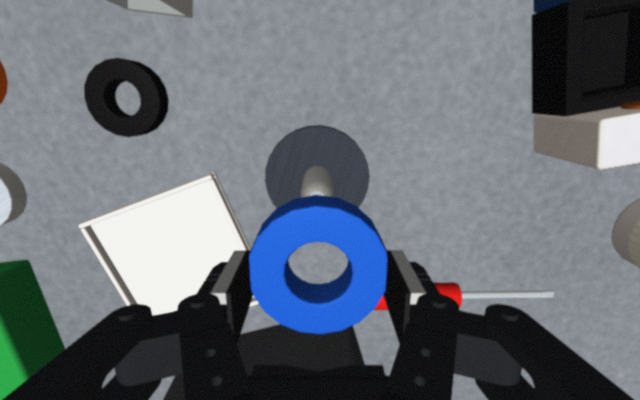

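The blue ring is in the jaws and flat, hole centre at about (318,262); the bare post is behind it at (316,185).

```bash
python3 inch.py '-.025 -.04 0 0;-.05 -.08 0 0;-.07 -.12 0 0;-.077 -.129 .03 0;-.077 -.129 .07 0;-.077 -.129 .1 0;-.077 -.129 .12 0;-.077 -.129 .132 0;-.077 -.129 .138 0;-.077 -.129 .138 0' && python3 inch.py '0 0 0 0;0 0 0 0;0 0 0.002 0;0 0 .002 0' && python3 inch.py '0 0 0 0;0 0 0 0;0 0 0 0' .075
```

```text
t: 5.25
position: [0.6624, -0.231, 0.0306]
tool_rot: [0.141, 0.99, 0.0, -0.001]
wrist_force: [0.8, 0.7, -0.5]
gripper_width: 0.0568
grasp_force: 64.4
t: 5.65
position: [0.6631, -0.2313, 0.0299]
tool_rot: [0.141, 0.99, -0.0, 0.0]
wrist_force: [-0.5, 0.6, -0.5]
gripper_width: 0.0567
grasp_force: 64.4
t: 5.95
position: [0.663, -0.2314, 0.0296]
tool_rot: [0.141, 0.99, -0.0, 0.0]
wrist_force: [0.9, 0.3, 0.2]
gripper_width: 0.075
grasp_force: 0.0
```

```bash
python3 inch.py '0 0 -.04 0;0 0 -.09 0;.02 0 -.13 0;.06 -.01 -.15 0;.1 -.015 -.15 0;.135 -.02 -.15 0;.1436 -.022 -.15 0;.1436 -.022 -.15 0;.1436 -.022 -.15 0;.1436 -.022 -.15 0' .085
cat >> h.py <<'E'
def ring(c,lo,hi,guess,z,r=60):
    "centre on the plane z of the ring's top, from the hole's and the outer contour near guess"
    hsv=cv2.cvtColor(c["img"],cv2.COLOR_BGR2HSV); u,v=w2px(c,[[*guess,z]])[0].astype(int)
    m=np.zeros((400,640),np.uint8); s=np.s_[max(v-r,0):v+r,max(u-r,0):u+r]; m[s]=cv2.inRange(hsv,lo,hi)[s]
    m=cv2.morphologyEx(m,cv2.MORPH_OPEN,np.ones((3,3)))
    cs,hi_=cv2.findContours(m,cv2.RETR_CCOMP,cv2.CHAIN_APPROX_NONE)
    for i,k in enumerate(cs):
        if len(k)>40:
            w=px2w(c,k.reshape(-1,2),z); (x,y),R=cv2.minEnclosingCircle((w*1000).astype(np.float32)); A=np.c_[2*w,np.ones(len(w))]
            s=np.linalg.lstsq(A,(w**2).sum(1),rcond=None)[0]; print("hole" if hi_[0][i][3]>=0 else "outer",s[:2].round(4),"r",np.sqrt(s[2]+s[0]**2+s[1]**2).round(4))
BLACK=((0,0,0),(180,255,55)); ORANGE=((5,120,60),(20,255,255)); BLUE=((100,120,50),(125,255,255))
E
python3 - <<'E'
from h import *
c=manip.capture("wrist"); cv2.imwrite("pics/w3.png",c["img"]); np.savez("w3.npz",**c)
ring(c,*BLACK,(.5187,-.2125),.018); go(.5187,-.2125,.02,1.287)
E
```

```text
t: 6.95
position: [0.52, -0.2125, 0.1796]
tool_rot: [0.141, 0.99, -0.0, 0.0]
wrist_force: [0.2, 0.9, 0.2]
gripper_width: 0.0851
grasp_force: 0.0
outer [ 0.5179 -0.2138] r 0.0289
hole [ 0.5168 -0.2135] r 0.0134
rows: 0.0011 -0.0004 0.1594 turn 0.000 (alt -3.141) | q6 -1.77 cur 1.287
```

Run:
```python
from h import *
c=dict(np.load("w2.npz"))
for z in(.171,): ring(c,*BLUE,(.6269,-.0863),z,80)
go(.518,-.2136,.02,1.287)
c=manip.capture("wrist"); ring(c,*BLACK,(.518,-.2136),.018); print(px2w(c,w2px(c,[[.66,-.24,.022]]),.022))
```

```text
outer [ 0.6274 -0.0856] r 0.0309
hole [ 0.6244 -0.0847] r 0.0112
rows: 0.0015 -0.0017 0.1594 turn 0.000 (alt -3.141) | q6 -1.77 cur 1.287
outer [ 0.5179 -0.2138] r 0.0289
hole [ 0.5167 -0.2135] r 0.0134
[[ 0.66 -0.24]]
```

```bash
python3 inch.py '.0015 -.0017 .05 0;.0015 -.0017 .1 0;.0015 -.0017 .135 0;.0015 -.0017 .15 0;.0015 -.0017 .155 0;.0015 -.0017 .155 0;.0015 -.0017 .155 0' && python3 inch.py '0 0 0 0;0 0 0 0;0 0 0 0;0 0 0 0;0 0 0 0;0 0 0 0' 0 && python3 inch.py '0 0 -.01 0;0 0 -.04 0;0 0 -.08 0;0 0 -.12 0;0 0 -.13 0;0 0 -.13 0;0 0 -.13 0;0 0 -.13 0'
python3 - <<'E'
from h import *
c=manip.capture("wrist"); cv2.imwrite("pics/w4.png",c["img"]); np.savez("w4.npz",**c); print(manip.observe()["position"]); go(.6247,-.086,.15,1.287)
E
```

```text
t: 7.75
position: [0.5188, -0.2143, 0.0267]
tool_rot: [0.141, 0.99, -0.001, 0.002]
wrist_force: [-0.6, 0.6, 0.1]
gripper_width: 0.0852
grasp_force: 0.0
t: 8.35
position: [0.5182, -0.214, 0.027]
tool_rot: [0.141, 0.99, -0.0, 0.001]
wrist_force: [-2.3, 1.6, 8.3]
gripper_width: 0.054
grasp_force: 61.2
t: 9.15
position: [0.5155, -0.2127, 0.1517]
tool_rot: [0.141, 0.99, 0.001, -0.002]
wrist_force: [0.2, -0.0, -0.4]
gripper_width: 0.0538
grasp_force: 62.9
[ 0.51555575 -0.21270269  0.15169822]
rows: -0.0693 0.1522 0.0017 turn -0.000 (alt 3.142) | q6 -1.77 cur 1.287
```

View pics/w4.png

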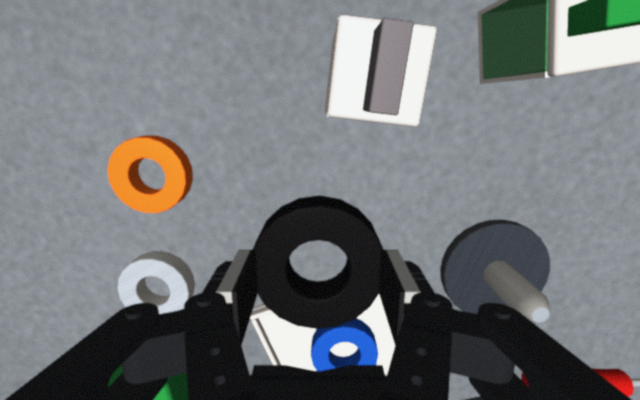

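The black ring is held flat in the jaws (hole at (318,262)), and the blue ring lies flat inside the tray at (345,350). Also visible: grey cell (380,70), orange (150,175), alu (155,285).

```bash
python3 inch.py '-.02 .04 0 0;-.04 .08 0 0;-.06 .12 0 0;-.069 .1525 0 0;-.069 .1525 0.01 0;-.069 .1525 .02 0;-.069 .1525 .02 0;-.069 .1525 .02 0'
python3 - <<'E'
from h import *
go(.6245,-.0856,.04,1.287)
E
```

```text
t: 10.0
position: [0.6245, -0.0871, 0.1329]
tool_rot: [0.142, 0.99, 0.0, -0.001]
wrist_force: [0.6, 0.0, -0.1]
gripper_width: 0.053
grasp_force: 63.1
rows: 0.0005 0.0015 0.0929 turn -0.001 (alt 3.140) | q6 -1.51 cur 1.286
```

```bash
python3 inch.py '.0005 .0015 .03 0;.0005 .0015 .05 0;.0005 .0015 .065 0;.0005 .0015 .078 0;.0005 .0015 .086 0;.0005 .0015 .092 0;.0005 .0015 .095 0;.0005 .0015 .095 0;.0005 .0015 .095 0'
```

```text
t: 10.9
position: [0.626, -0.0849, 0.0398]
tool_rot: [0.141, 0.99, -0.0, 0.0]
wrist_force: [-0.3, -1.4, -1.5]
gripper_width: 0.0534
grasp_force: 63.0
```

Threaded with no resisting force, at a height consistent with the seat. Release and raise.

```bash
python3 inch.py '0 0 0 0;0 0 0 0;0 0 0 0;0 0 0 0;0 0 -.04 0;0 0 -.08 0;0 0 -.12 0;0 0 -.15 0;0 0 -.15 0;0 0 -.15 0' .085
python3 - <<'E'
from h import *
c=manip.capture("wrist"); cv2.imwrite("pics/w5.png",c["img"]); np.savez("w5.npz",**c)
ring(c,*BLACK,(.6245,-.0856),.03)
t=manip.capture("top"); ring(t,*ORANGE,(.4646,-.333),.018,16); cv2.imwrite("pics/cC.png",cv2.resize(np.hstack([c["img"][100:260,220:420],t["img"][150:310,340:540]]),None,fx=2,fy=2,interpolation=cv2.INTER_CUBIC))
go(.4646,-.333,.18,1.287)
E
```

```text
t: 11.9
position: [0.6262, -0.0848, 0.1904]
tool_rot: [0.141, 0.99, -0.0, 0.001]
wrist_force: [-0.4, -0.4, -0.7]
gripper_width: 0.085
grasp_force: 0.0
outer [ 0.6257 -0.0842] r 0.0296
hole [ 0.63   -0.0867] r 0.0165
outer [ 0.465  -0.3323] r 0.0285
rows: 0.0842 -0.2834 0.0075 turn -0.000 (alt 3.142) | q6 -1.51 cur 1.287
```

View pics/cC.png

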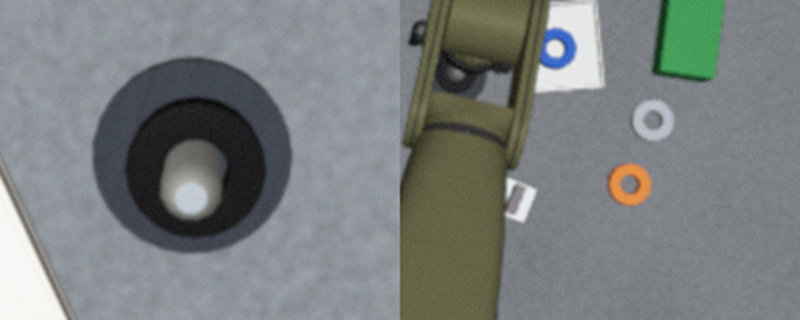

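Black sits flat around the post, within the foot. Blue is in the tray, and orange and alu haven't moved.

```bash
python3 inch.py '.015 -.047 0 0;.03 -.094 0 0;.045 -.14 0 0;.06 -.188 0 0;.07 -.235 0 0;.08 -.275 0 0;.084 -.283 0.01 0;.084 -.283 .01 0;.084 -.283 .01 0'
python3 - <<'E'
from h import *
c=manip.capture("wrist"); ring(c,*ORANGE,(.4646,-.333),.018,70); go(.4646,-.333,.018,1.287)
E
```

```text
t: 12.9
position: [0.4655, -0.3316, 0.1774]
tool_rot: [0.141, 0.99, 0.001, -0.001]
wrist_force: [0.3, -0.2, 0.3]
gripper_width: 0.0852
grasp_force: 0.0
outer [ 0.4643 -0.3332] r 0.0295
hole [ 0.4632 -0.333 ] r 0.0129
rows: 0.0011 -0.0019 0.1602 turn 0.001 (alt -3.140) | q6 -2.00 cur 1.288
```

```bash
python3 inch.py '.001 -.002 .05 0;.001 -.002 .1 0;.001 -.002 .14 0;.001 -.002 .154 0;.001 -.002 .159 0;.001 -.002 .159 0;.001 -.002 .159 0;.001 -.002 .159 0' && python3 inch.py '0 0 0 0;0 0 0 0;0 0 0 0;0 0 0 0;0 0 0 0;0 0 0 0' 0 && python3 inch.py '0 0 -.01 0;0 0 -.04 0;0 0 -.08 0;0 0 -.12 0;0 0 -.13 0;0 0 -.13 0;0 0 -.13 0;0 0 -.13 0;0 0 -.13 0'
python3 - <<'E'
from h import *
go(.6245,-.0854,.15,1.287)
E
```

```text
t: 13.75
position: [0.4659, -0.3357, 0.0229]
tool_rot: [0.141, 0.99, -0.001, 0.002]
wrist_force: [-0.4, 0.5, -0.2]
gripper_width: 0.085
grasp_force: 0.0
t: 14.35
position: [0.4652, -0.3354, 0.0224]
tool_rot: [0.141, 0.99, -0.001, 0.001]
wrist_force: [-1.8, 1.5, 9.0]
gripper_width: 0.0564
grasp_force: 61.8
t: 15.25
position: [0.4634, -0.3337, 0.1479]
tool_rot: [0.141, 0.99, 0.001, -0.002]
wrist_force: [-0.1, 0.2, -1.3]
gripper_width: 0.0562
grasp_force: 63.9
rows: -0.0851 0.2835 -0.0021 turn -0.000 (alt 3.142) | q6 -2.01 cur 1.287
```

```bash
python3 inch.py '-.015 .047 0 0;-.03 .094 0 0;-.045 .14 0 0;-.06 .188 0 0;-.07 .235 0 0;-.08 .275 0 0;-.086 .2835 0 0;-.086 .2835 0 0;-.086 .2835 0 0;-.086 .2835 0 0'
python3 - <<'E'
from h import *
go(.6245,-.0854,.055,1.287)
c=manip.capture("wrist"); np.savez("w6.npz",**c); p=manip.observe()["position"]; print(p)
hsv=cv2.cvtColor(c["img"],cv2.COLOR_BGR2HSV); m=cv2.inRange(hsv,*ORANGE); ys,xs=np.nonzero(m); print(xs.min(),xs.max(),ys.min(),ys.max())
ring(c,*ORANGE,p[:2],p[2]-.0044,90)
E
```

```text
t: 16.25
position: [0.6255, -0.0877, 0.1497]
tool_rot: [0.142, 0.99, -0.0, -0.001]
wrist_force: [-0.3, -0.6, -0.7]
gripper_width: 0.0561
grasp_force: 64.0
rows: 0.0016 0.0020 0.0947 turn -0.002 (alt 3.140) | q6 -1.51 cur 1.285
[ 0.62555062 -0.0877963   0.14996168]
250 386 196 332
outer [ 0.6232 -0.0862] r 0.0301
hole [ 0.6207 -0.0856] r 0.0109
```

```bash
python3 inch.py '0 .0015 .03 0;0 .0015 .05 0;0 .0015 .065 0;0 .0015 .078 0;0 .0015 .088 0;0 .0015 .095 0;0 .0015 .098 0;0 .0015 .098 0;0 .0015 .098 0'
```

```text
t: 17.2
position: [0.6272, -0.0851, 0.0529]
tool_rot: [0.141, 0.99, -0.0, 0.001]
wrist_force: [-0.3, 0.2, -1.0]
gripper_width: 0.0564
grasp_force: 64.0
```

```bash
python3 inch.py '0 0 0 0;0 0 0 0;0 0 0 0;0 0 0 0;0 0 -.04 0;0 0 -.08 0;0 0 -.12 0;0 0 -.13 0;0 0 -.13 0;0 0 -.13 0' .085
python3 - <<'E'
from h import *
c=manip.capture("wrist"); cv2.imwrite("pics/w7.png",c["img"]); ring(c,*ORANGE,(.6245,-.0856),.048)
go(.5566,-.3696,.18,1.287)
E
```

```text
t: 18.2
position: [0.6259, -0.0848, 0.1807]
tool_rot: [0.141, 0.99, 0.0, -0.001]
wrist_force: [-0.2, -0.3, 0.4]
gripper_width: 0.0854
grasp_force: 0.0
outer [ 0.6257 -0.0839] r 0.03
hole [ 0.6273 -0.0853] r 0.0141
rows: -0.0137 -0.2928 -0.0003 turn -0.000 (alt 3.142) | q6 -1.51 cur 1.287
```

```bash
python3 inch.py '-.002 -.049 0 0;-.004 -.098 0 0;-.006 -.147 0 0;-.009 -.196 0 0;-.011 -.24 0 0;-.013 -.28 0 0;-.0137 -.292 0 0;-.0137 -.292 0 0;-.0137 -.292 0 0'
python3 - <<'E'
from h import *
c=manip.capture("wrist"); cv2.imwrite("pics/w8.png",c["img"]); np.savez("w8.npz",**c)
u,v=w2px(c,[[.5566,-.3696,.018]])[0].astype(int); print(u,v)
cv2.imwrite("pics/w8c.png",cv2.resize(c["img"][v-80:v+60,u-90:u+90],None,fx=4,fy=4,interpolation=cv2.INTER_CUBIC)); print("crop off",u-90,v-80)
go(.5566,-.3696,.018,1.287)
E
```

```text
t: 19.15
position: [0.5578, -0.368, 0.1806]
tool_rot: [0.141, 0.99, 0.001, -0.001]
wrist_force: [0.7, -0.2, -0.6]
gripper_width: 0.085
grasp_force: 0.0
314 184
crop off 224 104
rows: 0.0009 -0.0024 0.1630 turn 0.001 (alt -3.140) | q6 -1.95 cur 1.288
```

View pics/w8c.png

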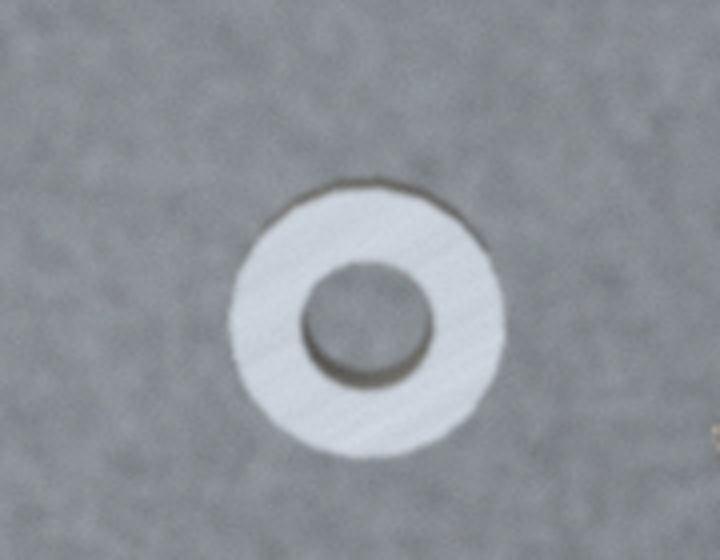

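The alu ring's top face is centred at crop (367,323), i.e. pixel (315.6,184.6), about 1 mm from where the top camera put it.

```bash
python3 inch.py '.0005 -.0014 .05 0;.0005 -.0014 .1 0;.0005 -.0014 .14 0;.0005 -.0014 .157 0;.0005 -.0014 .162 0;.0005 -.0014 .162 0;.0005 -.0014 .162 0;.0005 -.0014 .162 0' && python3 inch.py '0 0 0 0;0 0 0 0;0 0 0 0;0 0 0 0;0 0 0 0;0 0 0 0' 0 && python3 inch.py '0 0 -.01 0;0 0 -.04 0;0 0 -.08 0;0 0 -.12 0;0 0 -.14 0;0 0 -.14 0;0 0 -.14 0;0 0 -.14 0;0 0 -.14 0'
python3 - <<'E'
from h import *
go(.6245,-.0854,.16,1.287)
E
```

```text
t: 20.0
position: [0.5589, -0.3715, 0.0234]
tool_rot: [0.141, 0.99, -0.001, 0.002]
wrist_force: [0.0, 0.1, 0.1]
gripper_width: 0.0849
grasp_force: 0.0
t: 20.6
position: [0.5582, -0.3712, 0.0229]
tool_rot: [0.141, 0.99, -0.001, 0.001]
wrist_force: [-2.4, 1.8, 7.5]
gripper_width: 0.0568
grasp_force: 61.9
t: 21.5
position: [0.5561, -0.3695, 0.1575]
tool_rot: [0.141, 0.99, 0.001, -0.002]
wrist_force: [0.3, -0.0, -0.4]
gripper_width: 0.056
grasp_force: 63.8
rows: 0.0139 0.2919 -0.0025 turn -0.000 (alt 3.141) | q6 -1.95 cur 1.287
```

```bash
python3 inch.py '.002 .049 0 0;.004 .098 0 0;.006 .147 0 0;.008 .196 0 0;.01 .24 0 0;.012 .28 0 0;.0125 .2915 0 0;.0125 .2915 0 0;.0125 .2915 0 0;.0125 .2915 0 0'
python3 - <<'E'
from h import *
go(.6245,-.0854,.071,1.287)
E
```

```text
t: 22.5
position: [0.6265, -0.0885, 0.1599]
tool_rot: [0.142, 0.99, -0.0, -0.0]
wrist_force: [0.4, -0.2, -0.5]
gripper_width: 0.0565
grasp_force: 63.9
rows: 0.0028 0.0024 0.0889 turn -0.002 (alt 3.140) | q6 -1.51 cur 1.285
```

```bash
python3 inch.py '.001 .002 .02 0;.001 .002 .04 0;.001 .002 .056 0;.001 .002 .07 0;.001 .002 .08 0;.001 .002 .087 0;.001 .002 .09 0;.001 .002 .09 0;.001 .002 .09 0'
```

```text
t: 23.4
position: [0.6271, -0.0849, 0.071]
tool_rot: [0.141, 0.99, -0.0, 0.001]
wrist_force: [-0.4, -0.2, 0.1]
gripper_width: 0.0564
grasp_force: 64.0
```

```bash
python3 inch.py '0 0 0 0;0 0 0 0;0 0 0 0;0 0 0 0;0 0 -.04 0;0 0 -.08 0;0 0 -.12 0;0 0 -.16 0;0 0 -.16 0;0 0 -.16 0' .085
python3 - <<'E'
from h import *
c=manip.capture("wrist"); cv2.imwrite("pics/w9.png",c["img"]); np.savez("w9.npz",**c)
u,v=w2px(c,[[.625,-.085,.06]])[0].astype(int)
cv2.imwrite("pics/w9c.png",cv2.resize(c["img"][v-70:v+50,u-75:u+75],None,fx=4,fy=4,interpolation=cv2.INTER_CUBIC)); print(u-75,v-70)
go(.59,.216,.25,1.467)
E
```

```text
t: 24.4
position: [0.6271, -0.085, 0.2321]
tool_rot: [0.141, 0.99, -0.0, 0.002]
wrist_force: [-0.3, -0.4, -1.6]
gripper_width: 0.0849
grasp_force: 0.0
241 109
rows: 0.1189 0.2786 -0.0201 turn -0.180 (alt 2.962) | q6 -1.51 cur 1.287
```

View pics/w9c.png

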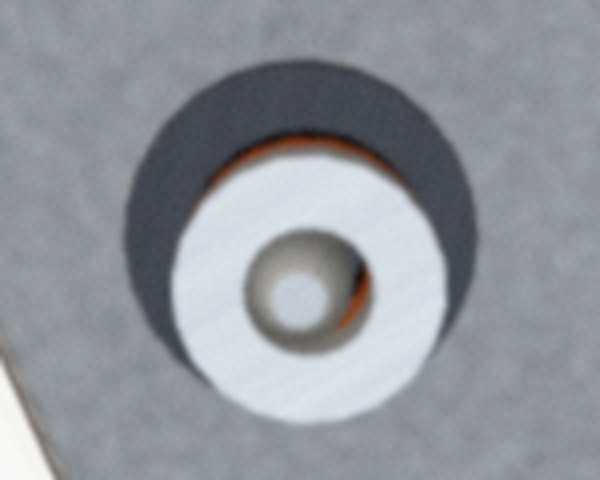

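The alu ring is on top (outer diameter 68 px, which fits a top face at 66 mm), flat, with orange under it: the stack is complete. Next is the holder.

```bash
python3 inch.py '.015 .045 -.01 -.05;.03 .09 -.02 -.1;.055 .13 -.02 -.15;.075 .175 -.02 -.18;.095 .22 -.02 -.18;.115 .265 -.02 -.18;.119 .279 -.02 -.18;.119 .279 -.02 -.18;.119 .279 -.02 -.18'
python3 - <<'E'
from h import *
o=manip.observe(); print(o["position"],o["q"][5])
c=manip.capture("wrist"); np.savez("w10.npz",**c)
print(w2px(c,[[.5969,.2158,.042]]))
cv2.imwrite("pics/w10.png",cv2.resize(c["img"][60:310,120:520],None,fx=2,fy=2,interpolation=cv2.INTER_CUBIC))
E
```

```text
t: 25.35
position: [0.59, 0.2154, 0.2486]
tool_rot: [0.052, 0.999, -0.001, -0.001]
wrist_force: [-0.1, -0.7, 0.4]
gripper_width: 0.085
grasp_force: 0.0
[0.58999531 0.21544771 0.24864659] -1.2017868939431906
[[318.51722605 181.37179493]]
```

View pics/w10.png

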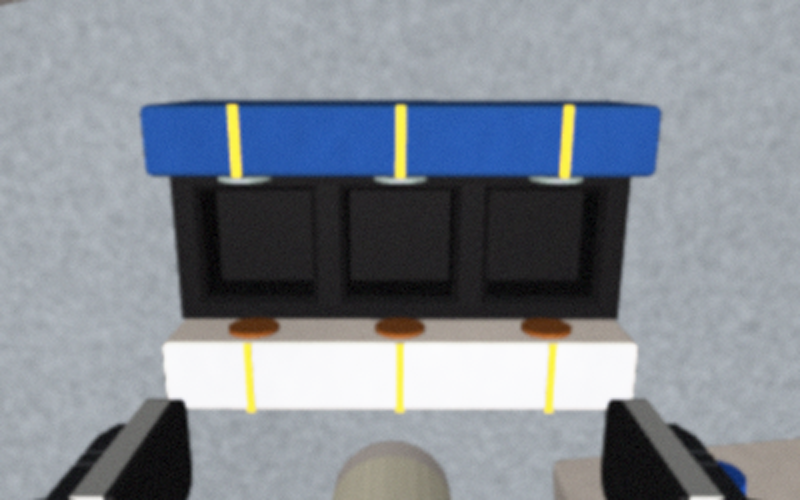

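The holder is square in the picture. The yellow line ends are blue (231,104)-(236,178), (400,104)-(400,178), (569,104)-(566,178) and white (248,343)-(252,410), (400,343)-(400,410), (552,343)-(548,410) in the crop.

Run:
```python
from h import *
c=dict(np.load("w10.npz"))
P=np.array([(231,104),(236,178),(400,104),(400,178),(569,104),(566,178),(248,343),(252,410),(400,343),(400,410),(552,343),(548,410)],float)
W=px2w(c,(P+.5)/2-.5+[120,60],.076)
L=np.array([(x,y) for xs in((-68,-38),(38,72)) for y in(-70,0,70) for x in xs])/1000
lc=L-L.mean(0); wc=W-W.mean(0)
th=np.arctan2((lc[:,0]*wc[:,1]-lc[:,1]*wc[:,0]).sum(),(lc*wc).sum()); R=np.array([[np.cos(th),-np.sin(th)],[np.sin(th),np.cos(th)]])
t=W.mean(0)-R@L.mean(0); print("holder",t.round(4),"th",th.round(4),"res",((W-L@R.T-t)*1000).round(1).tolist())
# pocket 1 floor-ish / mouth walls check: mouth plane z=.042 inner edges
Q=np.array([(345,190),(455,190),(345,297),(455,297)],float); print(px2w(c,(Q+.5)/2-.5+[120,60],.042).round(4).tolist())
print("pockets",[(t+R@[0,y]).round(4).tolist() for y in(-.07,0,.07)])
go(.4357,.0486,.25,.098)
```

```text
holder [0.598  0.2168] th -0.1031 res [[-0.3, -0.4], [0.5, -0.4], [-0.2, -0.1], [0.5, -0.2], [-0.2, 0.2], [0.6, 0.9], [0.0, 0.3], [-0.3, 0.2], [-0.0, -0.0], [-0.3, 0.0], [-0.1, -0.4], [-0.3, -0.2]]
[[0.5683, 0.1935], [0.5738, 0.2459], [0.6216, 0.1868], [0.6273, 0.2415]]
pockets [[0.5908, 0.1472], [0.598, 0.2168], [0.6052, 0.2864]]
rows: 0.1363 -0.1816 -0.0009 turn 1.368 (alt -1.774) | q6 -1.20 cur 1.466
```

```bash
python3 inch.py '.02 -.02 0 .14;.04 -.045 0 .28;.055 -.07 0 .42;.07 -.09 0 .56;.085 -.11 0 .7;.1 -.13 0 .84;.115 -.15 0 .98;.13 -.17 0 1.12;.136 -.182 0 1.26;.136 -.182 0 1.37' && python3 inch.py '0 0 .02 0;0 0 .02 0;0 0 .02 0'
python3 - <<'E'
from h import *
c=manip.capture("wrist"); np.savez("w11.npz",**c)
hsv=cv2.cvtColor(c["img"],cv2.COLOR_BGR2HSV)
cv2.imwrite("pics/w11.png",cv2.resize(c["img"][90:310,180:460],None,fx=2.5,fy=2.5,interpolation=cv2.INTER_CUBIC))
go(.4357,.0486,.107,.098); print(w2px(c,[[.4357,.0486,.114]]))
E
```

```text
t: 26.4
position: [0.4353, 0.0467, 0.2502]
tool_rot: [0.676, 0.737, -0.0, 0.0]
wrist_force: [0.5, 1.1, 0.1]
gripper_width: 0.085
grasp_force: 0.0
t: 26.7
position: [0.4359, 0.0484, 0.23]
tool_rot: [0.673, 0.74, -0.0, -0.0]
wrist_force: [-0.0, -0.2, 0.6]
gripper_width: 0.0848
grasp_force: 0.0
rows: 0.0000 -0.0006 0.1236 turn -0.002 (alt 3.139) | q6 -0.11 cur 0.096
[[316.66818252 201.21620165]]
```

View pics/w11.png

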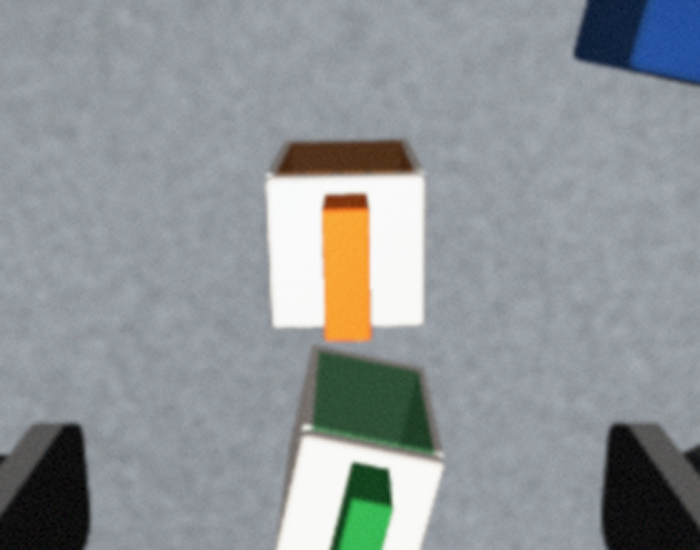

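The amber bar's top is centred at crop (347,274), i.e. pixel (318.6,199.6), and lines up with the jaws. The clear amber face is at the bar's end, as it should be.

```bash
python3 inch.py '0 0 .05 0;0 0 .09 0;0 0 .115 0;0 0 .123 0;0 0 .123 0;0 0 .123 0;0 0 .123 0' && python3 inch.py '0 0 0 0;0 0 0 0;0 0 0 0;0 0 0 0;0 0 0 0;0 0 0 0;0 0 0 0' 0 && python3 inch.py '0 0 -.005 0;0 0 -.02 0;0 0 -.05 0;0 0 -.08 0;0 0 -.11 0;0 0 -.11 0;0 0 -.11 0;0 0 -.11 0'
python3 - <<'E'
from h import *
go(.598,.2168,.23,1.4677)
E
```

```text
t: 27.45
position: [0.4379, 0.0494, 0.1096]
tool_rot: [0.672, 0.741, 0.001, 0.002]
wrist_force: [0.4, -0.0, -0.1]
gripper_width: 0.0851
grasp_force: 0.0
t: 28.15
position: [0.4364, 0.0494, 0.1076]
tool_rot: [0.672, 0.741, 0.0, 0.0]
wrist_force: [-0.4, 0.1, 1.1]
gripper_width: 0.0127
grasp_force: 60.2
t: 28.95
position: [0.435, 0.0494, 0.2149]
tool_rot: [0.672, 0.741, -0.001, -0.001]
wrist_force: [-0.3, 0.0, -3.3]
gripper_width: 0.0126
grasp_force: 59.6
rows: 0.1508 0.1785 -0.0151 turn -1.371 (alt 1.771) | q6 -0.11 cur 0.097
```

```bash
python3 -c "
from h import *
go(.6052,.2864,.215,1.4677)"
```

```text
rows: 0.2194 0.1924 -0.0001 turn -1.371 (alt 1.771) | q6 -0.11 cur 0.097
```

```bash
python3 inch.py '.02 .018 -.01 -.13;.04 .036 -.01 -.26;.065 .055 -.01 -.4;.09 .078 -.01 -.54;.115 .1 -.01 -.68;.14 .122 -.01 -.82;.165 .144 -.01 -.96;.19 .166 -.01 -1.1;.21 .184 -.01 -1.24;.2194 .1924 -.01 -1.371' && python3 inch.py '0 0 0 0;0 0 0 0;0 0 0 0;0 0 0 0'
python3 - <<'E'
from h import *
go(.6052,.2864,.118,1.4677); o=manip.observe(); print(o["position"])
c=manip.capture("wrist"); np.savez("w12.npz",**c); cv2.imwrite("pics/w12.png",c["img"])
E
```

```text
t: 29.95
position: [0.6063, 0.2878, 0.2236]
tool_rot: [0.048, 0.999, -0.001, -0.002]
wrist_force: [0.3, 0.2, -3.3]
gripper_width: 0.0128
grasp_force: 59.5
t: 30.35
position: [0.606, 0.2857, 0.227]
tool_rot: [0.052, 0.999, -0.0, -0.0]
wrist_force: [0.8, -0.5, -2.0]
gripper_width: 0.0126
grasp_force: 59.6
rows: 0.0009 0.0006 0.1090 turn -0.001 (alt 3.140) | q6 -1.11 cur 1.466
[0.60598388 0.28567156 0.22695049]
```

View pics/w12.png

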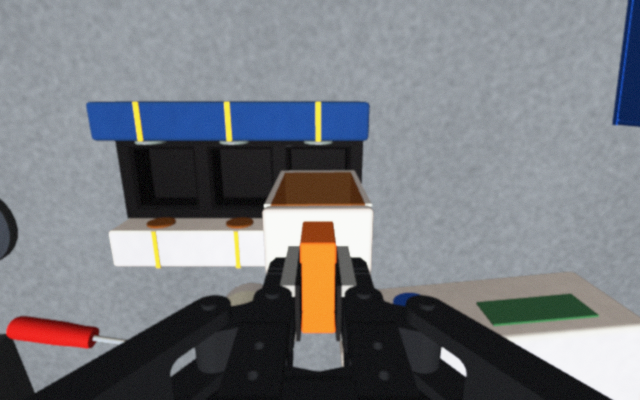

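The amber cell hangs straight: plate edges at columns 265 and 371, far edge at row 207.

```bash
python3 - <<'E'
from h import *
c=dict(np.load("w12.npz")); p=np.array([.60598,.28567,.22695])
w=px2w(c,[(265,207),(371,207)],p[2]-.0196); tx=np.array([-np.sin(1.466),np.cos(1.466)]); ty=np.array([np.cos(1.466),np.sin(1.466)])
print(((w-p[:2])@np.c_[tx,ty]*1000).round(1))
b=px2w(c,[(279,172),(357,172)],p[2]-.1076); print(((b-p[:2])@np.c_[tx,ty]*1000).round(1))
E
python3 inch.py '.001 .0005 .02 0;.001 .0005 .04 0;.001 .0005 .05 0;.001 .0005 .05 0;.001 .0005 .05 0;.001 .0005 .05 0' && python3 -c "
from h import *
go(.6052,.2864,.118,1.4677)"
```

```text
[[ 24.6 -22.7]
 [ 24.6  24.1]]
[[ 22.3 -26. ]
 [ 22.3  27.4]]
t: 31.0
position: [0.6063, 0.2872, 0.179]
tool_rot: [0.051, 0.999, 0.001, 0.001]
wrist_force: [1.0, -0.1, -2.6]
gripper_width: 0.0129
grasp_force: 59.5
rows: 0.0010 -0.0009 0.0610 turn 0.000 (alt -3.141) | q6 -1.11 cur 1.468
```

```bash
python3 inch.py '.0008 -.0006 .01 0;.0008 -.0006 .02 0;.0008 -.0006 .03 0;.0008 -.0006 .04 0;.0008 -.0006 .05 0;.0008 -.0006 .058 0;.0008 -.0006 .062 0;.0008 -.0006 .062 0;.0008 -.0006 .062 0'
```

```text
t: 31.9
position: [0.6053, 0.2867, 0.1175]
tool_rot: [0.051, 0.999, 0.0, 0.001]
wrist_force: [-3.6, -1.3, 6.3]
gripper_width: 0.0127
grasp_force: 61.1
```

```bash
python3 inch.py '0 0 0 0;0 0 0 0;0 0 0 0;0 0 -.04 0;0 0 -.08 0;0 0 -.12 0;0 0 -.12 0;0 0 -.12 0' .04
python3 - <<'E'
from h import *
c=manip.capture("wrist"); hsv=cv2.cvtColor(c["img"],cv2.COLOR_BGR2HSV); m=cv2.inRange(hsv,*ORANGE); m[:100]=0
k=max(cv2.findContours(m,cv2.RETR_EXTERNAL,cv2.CHAIN_APPROX_NONE)[0],key=cv2.contourArea); (u,v),s,a=cv2.minAreaRect(k); print(u,v,s,a,px2w(c,[(u,v)],.124))
go(.4493,-.0434,.23,-.131)
E
```

```text
t: 32.7
position: [0.6054, 0.2868, 0.237]
tool_rot: [0.051, 0.999, 0.001, 0.001]
wrist_force: [0.1, 1.4, -0.8]
gripper_width: 0.04
grasp_force: 0.0
317.5 198.5 (57.0, 19.0) 90.0 [[0.60388264 0.28753864]]
rows: 0.1205 -0.3440 0.0047 turn -1.543 (alt 1.599) | q6 -1.11 cur 1.468
```

```bash
python3 inch.py '.012 -.034 0 .14;.024 -.07 0 .28;.036 -.105 0 .42;.048 -.14 0 .56;.06 -.175 0 .7;.072 -.21 0 .84;.084 -.24 0 .98;.1 -.28 0 1.12;.11 -.32 0 1.26;.1205 -.344 0 1.4' .085 && python3 inch.py '0 0 0 .1;0 0 0 .199;0 0 0 .199;0 0 0 .199'
python3 - <<'E'
from h import *
c=manip.capture("wrist"); np.savez("w13.npz",**c); go(.4493,-.0434,.107,-.131); print(w2px(c,[[.4493,-.0434,.114]]))
hsv=cv2.cvtColor(c["img"],cv2.COLOR_BGR2HSV); m=cv2.inRange(hsv,(50,120,110),(80,255,255)); m[300:]=0
k=max(cv2.findContours(m,cv2.RETR_EXTERNAL,cv2.CHAIN_APPROX_NONE)[0],key=cv2.contourArea); (u,v),s,a=cv2.minAreaRect(k); print(u,v,s,a,px2w(c,[(u,v)],.114))
cv2.imwrite("pics/w13.png",cv2.resize(c["img"][90:310,180:460],None,fx=2.5,fy=2.5,interpolation=cv2.INTER_CUBIC))
E
```

```text
t: 33.75
position: [0.4475, -0.045, 0.2327]
tool_rot: [0.685, 0.728, -0.001, -0.002]
wrist_force: [-0.3, 0.0, -0.8]
gripper_width: 0.0848
grasp_force: 0.0
t: 34.15
position: [0.4488, -0.0432, 0.2336]
tool_rot: [0.751, 0.66, -0.001, -0.001]
wrist_force: [0.3, -0.1, 0.6]
gripper_width: 0.0852
grasp_force: 0.0
rows: -0.0003 0.0003 0.1270 turn 0.002 (alt -3.140) | q6 -0.09 cur -0.129
[[318.02182147 200.61836498]]
318.5 199.5 (51.0, 17.0) 90.0 [[ 0.44975862 -0.04259529]]
```

```bash
python3 inch.py '.0003 .0005 .05 0;.0003 .0005 .09 0;.0003 .0005 .118 0;.0003 .0005 .1265 0;.0003 .0005 .1265 0;.0003 .0005 .1265 0;.0003 .0005 .1265 0' && python3 inch.py '0 0 0 0;0 0 0 0;0 0 0 0;0 0 0 0;0 0 0 0;0 0 0 0;0 0 0 0' 0 && python3 inch.py '0 0 -.005 0;0 0 -.02 0;0 0 -.05 0;0 0 -.08 0;0 0 -.11 0;0 0 -.12 0;0 0 -.12 0;0 0 -.12 0'
python3 - <<'E'
from h import *
go(.598,.2168,.225,1.4677)
E
```

```text
t: 34.9
position: [0.4516, -0.0434, 0.111]
tool_rot: [0.752, 0.659, 0.001, 0.002]
wrist_force: [-0.6, -0.1, -0.3]
gripper_width: 0.0849
grasp_force: 0.0
t: 35.6
position: [0.45, -0.0431, 0.109]
tool_rot: [0.752, 0.659, -0.0, -0.0]
wrist_force: [-0.6, -0.3, 3.2]
gripper_width: 0.0124
grasp_force: 59.7
t: 36.4
position: [0.4493, -0.0429, 0.2271]
tool_rot: [0.752, 0.659, -0.001, -0.001]
wrist_force: [0.0, 0.1, -2.5]
gripper_width: 0.0123
grasp_force: 59.2
rows: 0.2769 0.1135 0.0021 turn 1.543 (alt -1.599) | q6 -0.08 cur -0.131
```

```bash
python3 inch.py '.03 .012 0 -.14;.06 .024 0 -.29;.09 .036 0 -.43;.12 .048 0 -.58;.15 .06 0 -.72;.18 .072 0 -.87;.21 .084 0 -1.01;.24 .096 0 -1.16;.265 .108 0 -1.3;.277 .1135 0 -1.45' && python3 inch.py '0 0 0 -.1;0 0 .02 -.149;0 0 .04 -.149;0 0 .05 -.149;0 0 .05 -.149;0 0 .05 -.149;0 0 .05 -.149'
python3 - <<'E'
from h import *
go(.598,.2168,.119,1.4677)
E
```

```text
t: 37.4
position: [0.5983, 0.2184, 0.2251]
tool_rot: [0.122, 0.993, -0.001, -0.002]
wrist_force: [-0.4, 0.6, -2.6]
gripper_width: 0.0126
grasp_force: 59.2
t: 38.1
position: [0.5994, 0.2168, 0.1799]
tool_rot: [0.051, 0.999, 0.0, 0.001]
wrist_force: [0.2, 0.2, -2.0]
gripper_width: 0.0126
grasp_force: 59.2
rows: 0.0014 -0.0002 0.0609 turn 0.000 (alt -3.141) | q6 -1.20 cur 1.468
```

```bash
python3 inch.py '.001 0 .01 0;.001 0 .02 0;.001 0 .03 0;.001 0 .04 0;.001 0 .05 0;.001 0 .058 0;.001 0 .062 0;.001 0 .062 0;.001 0 .062 0'
```

```text
t: 39.0
position: [0.5983, 0.2168, 0.119]
tool_rot: [0.051, 0.999, -0.0, 0.0]
wrist_force: [-5.2, -2.1, 7.7]
gripper_width: 0.0124
grasp_force: 60.5
```

```bash
python3 inch.py '0 0 0 0;0 0 0 0;0 0 0 0;0 0 -.04 0;0 0 -.08 0;0 0 -.12 0;0 0 -.12 0;0 0 -.12 0' .04
python3 - <<'E'
from h import *
go(.4445,-.1565,.23,1.227)
E
```

```text
t: 39.8
position: [0.5985, 0.217, 0.2384]
tool_rot: [0.051, 0.999, 0.0, 0.001]
wrist_force: [-0.5, -0.6, -1.3]
gripper_width: 0.0394
grasp_force: 0.0
rows: 0.1148 -0.3874 0.0084 turn 0.241 (alt -2.901) | q6 -1.20 cur 1.468
```

```bash
python3 inch.py '.014 -.046 0 .05;.028 -.092 0 .1;.042 -.138 0 .15;.055 -.184 0 .2;.068 -.23 0 .24;.082 -.276 0 .24;.095 -.322 0 .24;.109 -.368 0 .24;.1148 -.3874 0 .241;.1148 -.3874 0 .241' .085 && python3 inch.py '0 0 0 0;0 0 0 0;0 0 0 0'
python3 - <<'E'
from h import *
c=manip.capture("wrist"); np.savez("w14.npz",**c); go(.4445,-.1565,.107,1.227); print(w2px(c,[[.4445,-.1565,.114]]))
cv2.imwrite("pics/w14.png",cv2.resize(c["img"][90:310,180:460],None,fx=2.5,fy=2.5,interpolation=cv2.INTER_CUBIC))
E
```

```text
t: 40.8
position: [0.442, -0.1584, 0.2345]
tool_rot: [0.173, 0.985, 0.0, -0.002]
wrist_force: [0.9, 1.8, 0.6]
gripper_width: 0.0847
grasp_force: 0.0
t: 41.1
position: [0.4441, -0.1557, 0.2363]
tool_rot: [0.17, 0.985, 0.0, -0.0]
wrist_force: [-0.2, -1.1, 0.3]
gripper_width: 0.0849
grasp_force: 0.0
rows: -0.0006 -0.0006 0.1295 turn 0.002 (alt -3.140) | q6 -1.68 cur 1.229
[[315.78033821 198.76810563]]
```

View pics/w14.png

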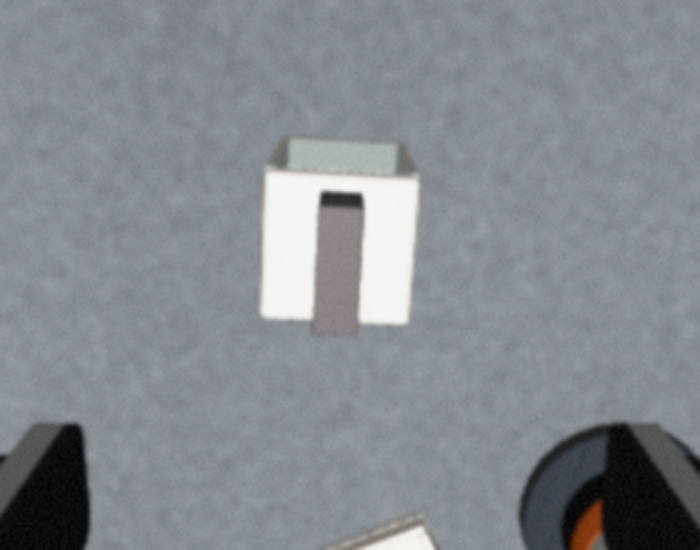

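The grey bar's top is centred at crop (338,270), leaning clockwise by about 0.05 rad; I'll turn by that and grip.

```bash
python3 inch.py '0 -.001 .04 .05;0 -.001 .08 .05;0 -.001 .115 .05;0 -.001 .1285 .05;0 -.001 .1285 .05;0 -.001 .1285 .05;0 -.001 .1285 .05' && python3 inch.py '0 0 0 0;0 0 0 0;0 0 0 0;0 0 0 0;0 0 0 0;0 0 0 0;0 0 0 0' 0 && python3 inch.py '0 0 -.005 0;0 0 -.02 0;0 0 -.05 0;0 0 -.08 0;0 0 -.11 0;0 0 -.12 0;0 0 -.12 0;0 0 -.12 0'
python3 - <<'E'
from h import *
go(.5908,.1472,.23,1.4677)
E
```

```text
t: 41.85
position: [0.4452, -0.1583, 0.1108]
tool_rot: [0.195, 0.981, -0.001, 0.002]
wrist_force: [-0.9, 0.4, 0.0]
gripper_width: 0.0852
grasp_force: 0.0
t: 42.55
position: [0.4437, -0.1579, 0.1086]
tool_rot: [0.196, 0.981, -0.0, 0.0]
wrist_force: [0.7, -0.7, 1.3]
gripper_width: 0.0125
grasp_force: 61.2
t: 43.35
position: [0.4427, -0.1573, 0.2264]
tool_rot: [0.196, 0.981, 0.0, -0.001]
wrist_force: [0.2, 0.5, -2.7]
gripper_width: 0.0131
grasp_force: 60.8
rows: -0.0200 0.3380 -0.0036 turn -0.291 (alt 2.851) | q6 -1.63 cur 1.177
```

```bash
python3 inch.py '-.003 .048 0 -.05;-.006 .096 0 -.1;-.009 .144 0 -.15;-.012 .192 0 -.2;-.015 .24 0 -.25;-.018 .288 0 -.291;-.02 .33 0 -.291;-.02 .338 0 -.291;-.02 .338 0 -.291;-.02 .338 0 -.291' && python3 inch.py '0 0 .02 0;0 0 .035 0;0 0 .045 0;0 0 .045 0;0 0 .045 0;0 0 .045 0'
python3 - <<'E'
from h import *
go(.5908,.1472,.1185,1.4677)
c=manip.capture("wrist"); np.savez("w15.npz",**c); cv2.imwrite("pics/w15.png",c["img"])
E
```

```text
t: 44.35
position: [0.5906, 0.1459, 0.2263]
tool_rot: [0.051, 0.999, -0.001, -0.002]
wrist_force: [0.1, 0.8, -3.1]
gripper_width: 0.0126
grasp_force: 60.7
t: 44.95
position: [0.5922, 0.1467, 0.1844]
tool_rot: [0.052, 0.999, 0.0, 0.001]
wrist_force: [0.4, 0.2, -2.2]
gripper_width: 0.0125
grasp_force: 60.7
rows: 0.0015 0.0004 0.0659 turn 0.000 (alt -3.142) | q6 -1.31 cur 1.468
```

```bash
python3 inch.py '.001 .0004 .01 0;.001 .0004 .025 0;.001 .0004 .035 0;.001 .0004 .045 0;.001 .0004 .055 0;.001 .0004 .063 0;.001 .0004 .067 0;.001 .0004 .067 0;.001 .0004 .067 0'
```

```text
t: 45.9
position: [0.5918, 0.1474, 0.1186]
tool_rot: [0.051, 0.999, 0.0, 0.001]
wrist_force: [-2.7, -0.0, 6.7]
gripper_width: 0.0128
grasp_force: 62.0
```

Home. Release, raise, and check the holder and post before pressing the button.

```bash
python3 inch.py '0 0 0 0;0 0 0 0;0 0 0 0;0 0 -.04 0;0 0 -.08 0;0 0 -.12 0;0 0 -.12 0;0 0 -.12 0' .04; python3 inch.py '.03 .04 0 0;.06 .08 0 0;.09 .12 0 0;.12 .15 0 0;.13 .15 0 0;.13 .15 0 0;.13 .15 0 0'
python3 - <<'E'
from h import *
c=manip.capture("top"); s=manip.capture("side"); np.savez("t2.npz",**c)
a=cv2.resize(c["img"][140:260,215:455],(800,400),interpolation=cv2.INTER_CUBIC); b=cv2.resize(s["img"][150:300,250:420],(400,353),interpolation=cv2.INTER_CUBIC)
cv2.imwrite("pics/chk.png",a); cv2.imwrite("pics/chk2.png",cv2.resize(s["img"][150:300,240:440],(800,600),interpolation=cv2.INTER_CUBIC))
go(.3887,.3129,.2,1.467)
E
```

```text
t: 46.7
position: [0.5914, 0.1474, 0.2378]
tool_rot: [0.051, 0.999, 0.0, 0.001]
wrist_force: [0.6, -0.0, -0.4]
gripper_width: 0.0398
grasp_force: 0.0
t: 47.4
position: [0.4767, 0.309, 0.235]
tool_rot: [0.052, 0.999, -0.001, -0.001]
wrist_force: [0.1, -1.1, -0.1]
gripper_width: 0.04
grasp_force: 0.0
rows: 0.0887 -0.0051 0.0357 turn -0.001 (alt 3.141) | q6 -0.99 cur 1.466
```

View pics/chk2.png

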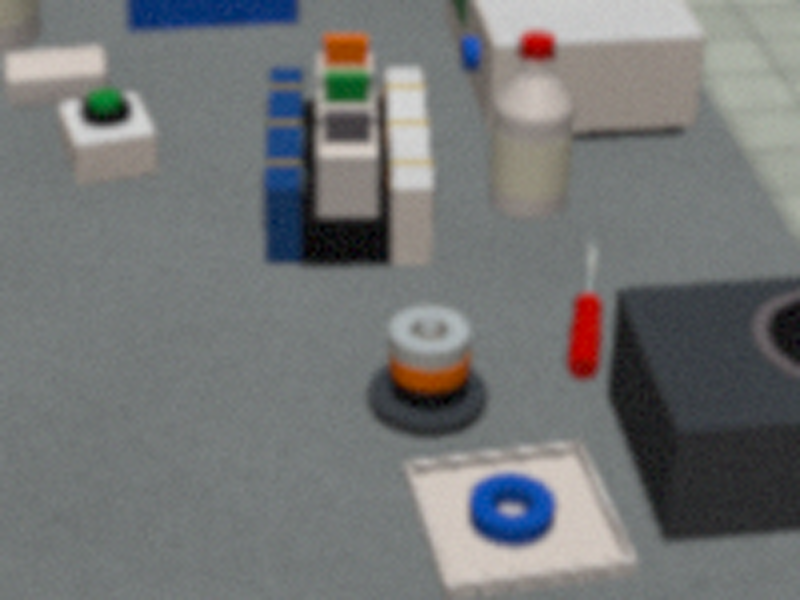

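All three cells are level in the holder, the stack reads black, orange, alu, blue lies in the tray, and nobody else has moved. Now the button.

```bash
python3 inch.py '.04 -.002 .02 0;.08 -.005 .05 0;.0887 -.005 .09 0;.0887 -.005 .13 0;.0887 -.005 .145 0;.0887 -.005 .15 0;.0887 -.005 .15 0;.0887 -.005 .15 0' 0
python3 - <<'E'
from h import *
c=manip.capture("wrist"); hsv=cv2.cvtColor(c["img"],cv2.COLOR_BGR2HSV); m=cv2.inRange(hsv,(45,80,50),(85,255,255))
for k in cv2.findContours(m,cv2.RETR_EXTERNAL,cv2.CHAIN_APPROX_NONE)[0]:
    if cv2.contourArea(k)>150: x,y,w,h=cv2.boundingRect(k); print(x,y,w,h,px2w(c,[(x+w/2,y+h/2)],.055))
print(w2px(c,[[.3887,.3129,.055]]))
E
```

```text
t: 48.3
position: [0.3899, 0.3146, 0.0885]
tool_rot: [0.052, 0.999, 0.001, 0.001]
wrist_force: [0.0, -0.5, 1.0]
gripper_width: 0.0003
grasp_force: 0.0
277 218 67 54 [[0.38927333 0.31173104]]
[[312.70653634 243.71703128]]
```

```bash
python3 inch.py '0 -.002 .006 0;0 -.002 .012 0;0 -.002 .018 0;0 -.002 .018 0;0 -.002 .018 0'
```

```text
t: 48.85
position: [0.3895, 0.3129, 0.0745]
tool_rot: [0.051, 0.999, -0.0, 0.001]
wrist_force: [-11.6, -9.2, 35.6]
gripper_width: -0.0001
grasp_force: 17.7
```

```bash
for i in 1 2 3; do python3 inch.py '0 0 -.003 0;0 0 -.003 0;0 0 -.003 0;0 0 -.003 0' | grep -E 'pos|wrist'; done
```

```text
position: [0.3894, 0.3127, 0.0748]
wrist_force: [-3.3, -4.2, 18.4]
position: [0.389, 0.3125, 0.0752]
wrist_force: [2.5, 0.9, 3.7]
position: [0.3877, 0.312, 0.0772]
wrist_force: [2.2, 1.0, 3.0]
```

Below 75 mm it is a hard stop. Above that a spring of 3-4 N follows the fingers up, so the button was fully down. Retreat clear of everything.

```bash
python3 inch.py '0 0 -.03 0;0 0 -.07 0;0 0 -.11 0;0 0 -.15 0;0 0 -.15 0;0 0 -.15 0;0 0 -.15 0;0 0 -.15 0'
python3 - <<'E'
from h import *
s=manip.capture("side"); a=dict(np.load("side0.npz"))
cv2.imwrite("pics/fin.png",cv2.resize(s["img"][150:300,240:440],(800,600),interpolation=cv2.INTER_CUBIC))
E
```

```text
t: 50.85
position: [0.3865, 0.3112, 0.2246]
tool_rot: [0.051, 0.999, -0.001, -0.002]
wrist_force: [1.1, 0.6, 0.2]
gripper_width: -0.0001
grasp_force: 0.0
```

View pics/fin.png

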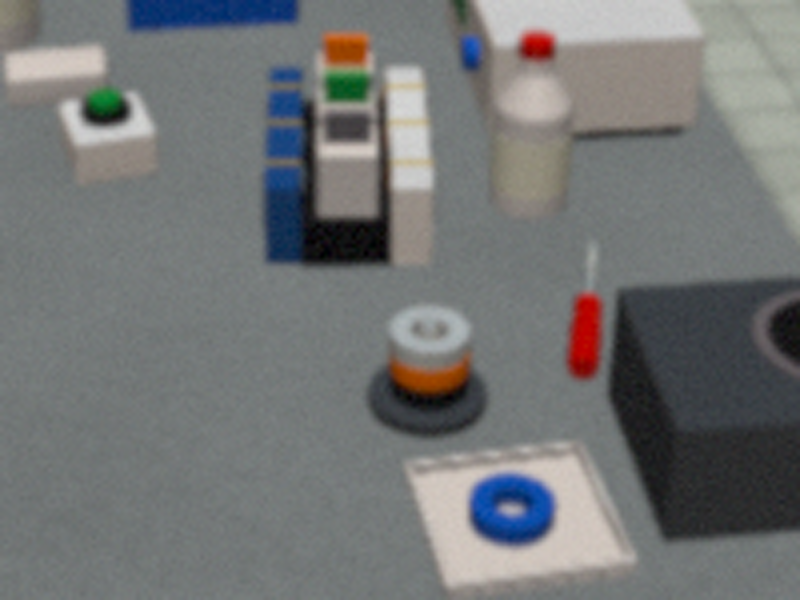

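The button has sprung back up at (105,103), and the rings, cells and blue ring are unchanged.

```bash
python3 -c "
from cell import manip
print(manip.finish_job())"
```

```text
the job is handed in; nothing more can be done
None
```

The job is handed in at about 51 s: blue ring flat in the tray, black, orange and aluminium rings seated on the post in that order, all three cells home in their pockets, and the run button pressed and back up. No verdict was printed.

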